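Release the balance's transport lock and weigh the tall glass beaker

ROBOT

A 6-joint arm with a two-finger parallel gripper is mounted at the origin on a cart in front of the work surface, level with it; the furniture and walls round the work are solid. World frame = base frame: x ahead of the robot, y to its left, z up, the work surface at z = 0. Lengths are in m, angles in rad, forces in N, time in s.
With the tool pointing down it reaches from about 0.375 to 0.9 m from the base axis. Payload 3.1 kg.
Tool frame: the origin (TCP) lies between the finger pads; the fingertips stand 19 mm ahead of it and the grasp point (between the pads) is the TCP; z points along the fingers, y is the line along which they close (so a half turn about z gives the same grasp; the last joint's range is limited). The gripper opens to 87 mm and grips with 3 to 60 N. Pads are 19 mm wide; open, the fingers measure 117 mm over their backs; the gripper's body (75 mm by 190 mm) begins 51 mm behind the grasp point.
Start: joints at [0.989, 0.527, 1.433, -0, 1.181, -0.178], TCP at [0.246, 0.575, 0.214] pointing down, gripper open.
Joint ranges: [-3.08, 3.08], [-0.75, 2.2], [0.22, 2.44], [-1.43, 4.57], [0, 2.65], [-2.85, 2.85]. Speed limits (rad/s): [2.79, 2.79, 3.14, 3.14, 3.14, 3.14].

INTERFACE

Orientations are given as a unit quaternion [x, y, z, w].
In Python, from rig import telemetry, viewer, hand_in gives the robot as it stands. The module is installed in compiled form; this text tells all that it offers.
- The arm moves only by the shell command python3 -m creep 'ROWS' [FORCE]. ROWS is JSON, a list of rows, each an object with "translation": the shift along the tool's x, y, z in mm, a list of three; "roll": the turn about the tool's z in degrees; "gripper": the finger opening in mm, from 0 to 87. In form: [{"translation": [tx, ty, tz], "roll": roll, "gripper": gripper}, ...]. A call has 1 to 5 rows; each row is the pose to reach, as a shift and turn from the pose commanded when the call began, along the tool's axes at that moment; what a row does not reach only later rows make up. A row lasts 1/12 s, in which the tool goes at most 41.7 mm and 7.16 degrees, less where a joint would pass 70% of its speed; a pose out of reach is approached as far as the arm can. A call with a gripper value outside its range is refused whole. The fingers move at their own pace and stop on an object; FORCE is the grip in N (left out, the last holds). Time passes only in rows, so rows that repeat a pose let the fingers close. It gives the time, the measured TCP pose, the force, the opening and the grip force at its end, in the units of the state.
- telemetry.get_obs(): the state, without advancing time (a new reading comes with each control period).
- viewer.camera(name): name is "scene" or "top" or "wrist"; returns the picture (384x512x3 uint8, blue, green, red); there is no depth.
- viewer.camera_info(name): a dict with "intrinsics" (3x3 intrinsics, pixels), "rvec" (rotation vector, rad) and "tvec" (3), from world to camera coordinates, as OpenCV has them; the wrist camera has in their place "hand_eye" (4x4, takes a point from camera to tool coordinates, whose origin is the TCP and whose axes are the flange's). Camera axes: x right, y down, z forward; pixel columns grow to the right and rows downward; lengths in m; the calibration is good to about 2 mm. A picture is of the moment at which its call begins: read the wrist's pose just before it. camera_info takes no time and is no camera call.
- hand_in(): hands the job in; it is judged then, once.
Trained networks look in the newest picture that a camera, given by its name, has taken for a name from the list of things; names that differ only in an ending like _2 or _b are one class to them, and where a whole thing is asked for, a point or a joint stands for the part that bears it (a point fixed in the world has none). Each returns a list of dicts, best first, with "p" (0 to 1); they miss things now and then, are a little off and sometimes report something else, mostly with a low value. They report only what shows in the picture. A call takes as long as a camera call. They do not tell look-alikes from the thing itself.
- viewer.recognise(camera, thing): "bbox" ([left, top, width, height] in pixels, round what is visible of it).
The state is a dict: "time": time; "q": joint angles; "joint_velocities": joint speeds; "joint_torque": joint torques, N m; "position": TCP position; "tool_rot": TCP orientation; "ft_force": force on the tool from outside, world axes, zero at the start; "moment": the same for the moment, N m; "grip_width": finger opening in m; "grip_force": force on a finger pad.
Only numpy, scipy, OpenCV 4.12 (cv2) and the standard library are available. Lean on these libraries where they do the work, as an engineer would, in place of code of your own. Each camera call takes 0.05 s, during which the arm holds its last target. There are 200 camera calls.

TASK

Weigh the sample in the tall narrow beaker. First free the balance: slide its transport lock from the closed-padlock end all the way to its stop at the open-padlock end. Then pick up the tall beaker, with the lightest grip that will hold its thin glass, keep it upright, and set it down softly, without dropping it, in the middle of the weighing pan, so that the weighing cell never carries more than about 1 kg even for a moment; let go and leave the other two beakers where they stand.

Things in the scene. Friction and masses are not known exactly. Their poses are not given: they have to be found in the camera images.
- tall_beaker: tall narrow clear glass beaker, a little pale sample in its bottom: 56 mm wide along its x, 60 mm along its y (pouring lip), 100 mm high, 0.21 to 0.3 kg. Origin: centre of its underside; z points up out of the mouth. Take it from above across its x axis, pads on the upper half. The glass cracks if the fingers press it with more than 70 N in all (35 N a side).
- wide_beaker: bystander: the wide clear glass beaker, empty, 70 x 75 mm and 92 mm high. Origin: centre of its underside. Must stay where it is.
- short_beaker: bystander: the short clear glass beaker with a pale filling, 52 x 57 mm and 68 mm high. Origin: centre of its underside. Must stay where it is.
- balance: laboratory balance, white housing with grey deck, fixed to the bench: 270 mm deep (its x), 200 mm wide (its y); flat deck 58 mm above the bench except the front 75 mm, which slopes down as the display panel. Origin: centre of its underside; x points from the display to the back. The pan stands over the rear of the deck, the lock crosses the deck between display and pan.
- lock_knob (a point): centre of the top of the transport lock's black ribbed knob: 15 mm along the balance's x, 26 mm along its y, 26 mm high, top 88 mm above the bench, on a foot 62.5 mm above the bench. It slides along the balance's y over the flat deck, 27 mm in front of the pan's edge: closed-padlock mark at the +y end of its track, open-padlock mark at the -y end.
- transport_lock (a joint): position of the transport lock, m: 0 = fully locked (+y end of its track), 0.045 = fully released, against the stop at the -y end. Drags with about 2 N and stays where it is left. While it is in, a steel tongue under the pan's catch blocks the pan.
- pan_centre (a point): centre of the upper face of the round flat steel weighing pan, 126 mm across, 75.5 mm above the bench when empty (it lies 60 mm behind the balance's origin along the balance's x).
- pan (a joint): how far the weighing pan has sunk on its spring, m: 0 empty, 0.0006 for each newton put on it (about 1.2 to 1.8 mm under the beaker); the cell is overloaded beyond 0.006, about 10 N; hard stop at 0.0075.
Mind the look-alikes: they are no part of the job. Leave any orange or purple look-alike of the tall_beaker alone.

How it is judged:
On the way, in this order (a step that is already met when the one before it is completed fails the run):
1. the transport lock is slid to its released end stop (value of joint transport_lock above 0.041 m), for 0.2 s.
2. the tall beaker stands on the pan and the pan carries it (horizontal distance between tall_beaker and pan_centre below 0.025 m and value of joint pan above 0.0009 m), for 0.2 s.
At the end, for the whole second after the job is handed in: The transport lock is within 4 mm of its released end stop; the tall beaker stands upright (within about 4 degrees), at rest and released, on the weighing pan with its axis within 25 mm of the pan's centre, and the pan has sunk freely under it (0.9 to 3 mm) (all of step 2 and value of joint transport_lock above 0.041 m and z of tall_beaker in the frame of pan_centre below 0.004 m and angle between tall_beaker's own z axis and vertical below 0.08 rad and value of joint pan below 0.003 m and linear speed of tall_beaker below 0.02 m/s and contact force between the fingers and tall_beaker below 0.1 N); the robot touches nothing.
It fails at once if the weighing cell is overloaded (pan pressed down more than 6 mm, about 10 N) or the beaker is dropped on the pan (within 10 mm of it at over 0.4 m/s) (value of joint pan above 0.006 m or (horizontal distance between tall_beaker and pan_centre below 0.06 m and z of tall_beaker in the frame of pan_centre below 0.01 m and linear speed of tall_beaker above 0.4 m/s)).
It fails at once if the glass is squeezed too hard (more than 70 N added over both fingers) (contact force between the fingers and tall_beaker above 70 N).
It fails at once if the tall beaker touches the balance while the transport lock is still in (value of joint transport_lock below 0.035 m and contact force between tall_beaker and balance above 0.5 N).
It fails at once if the tall beaker is tipped more than about 25 degrees (angle between tall_beaker's own z axis and vertical above 0.45 rad).
It fails at once if the wide or the short beaker is pushed more than 30 mm from its place (distance of any of wide_beaker, short_beaker from where it was at the start of the episode above 0.03 m).
It also fails if it takes over 48 s, if anything falls off the work surface, if the arm or the gripper's body presses on something with over 40 N, if the wrist force passes 120 N, or if a joint passes its speed limit or range.

## Working session

There is one attempt and no reset: what is moved stays moved. The work goes in short steps, Python scripts to look and compute and a shell command to move; the robot and the scene stay as the last step left them, time stands still between calls to the robot, and variables do not carry over. Pictures are saved under pics/ and viewed, at most 10 in all, crops included, and the job is handed in when it is done.

```bash
mkdir -p pics
python3 - <<'E'
from rig import telemetry, viewer
import cv2
o=telemetry.get_obs(); print(o)
for c in("scene","top"):
    cv2.imwrite(f"pics/{c}0.png",viewer.camera(c)); i=viewer.camera_info(c); print(c,i)
    for t in("tall_beaker","wide_beaker","short_beaker","balance","lock_knob","pan"):
        try: print(c,t,[(d["bbox"],round(d["p"],2)) for d in viewer.recognise(c,t)])
        except Exception as e: print(t,e)
print(viewer.camera_info("wrist"))
E
```

```text
{'time': 0.0, 'q': array([ 9.88505369e-01,  5.28454378e-01,  1.43393326e+00, -2.95227615e-05,
        1.18140670e+00, -1.78510917e-01]), 'joint_velocities': array([ 0.00053334,  0.00077892, -0.000399  , -0.00026264,  0.000476  ,
        0.00026027]), 'joint_torque': array([-1.65783540e-04, -4.40053332e+01, -1.76590651e+01,  6.33148570e-02,
        5.84352377e-02, -1.62043771e-04]), 'position': array([0.24511566, 0.57408795, 0.21296907]), 'tool_rot': array([ 2.00515695e-01,  9.79689871e-01, -1.02721681e-03, -3.96060016e-04]), 'ft_force': array([-0.67014941,  0.36343298, -0.22288196]), 'moment': array([-0.04021893, -0.01033714,  0.01546484]), 'grip_force': 0.0, 'grip_width': 0.08699039974766454}
scene {'intrinsics': array([[362.42407672,   0.        , 254.7726883 ],
       [  0.        , 362.42407672, 192.53070009],
       [  0.        ,   0.        ,   1.        ]]), 'rvec': array([ 2.22931133, -0.74740909,  0.34149226]), 'tvec': array([-0.43894215,  0.2440129 ,  0.73106853])}
scene tall_beaker [([309.3, 197.1, 31.2, 44.0], 0.98), ([241.8, 181.8, 24.2, 40.7], 0.97), ([206.6, 178.5, 21
[... 837 characters left out ...]
, 0.65), ([291.6, 212.1, 22.1, 21.5], 0.37)]
top lock_knob [([127.0, 173.2, 12.9, 23.8], 0.56)]
top pan [([111.3, 120.1, 56.8, 56.1], 0.91), ([124.6, 172.5, 19.9, 19.7], 0.17)]
{'intrinsics': array([[288.31726059,   0.        , 256.46331296],
       [  0.        , 288.31726059, 191.52933197],
       [  0.        ,   0.        ,   1.        ]]), 'hand_eye': array([[-3.40957131e-04, -9.62442352e-01, -2.71485915e-01,
         7.33036264e-02],
       [ 9.99999890e-01, -2.40865543e-04, -4.02002046e-04,
        -7.11293218e-04],
       [ 3.21512193e-04, -2.71486022e-01,  9.62442329e-01,
        -1.71062510e-01],
       [ 0.00000000e+00,  0.00000000e+00,  0.00000000e+00,
         1.00000000e+00]])}
```

View pics/scene0.png

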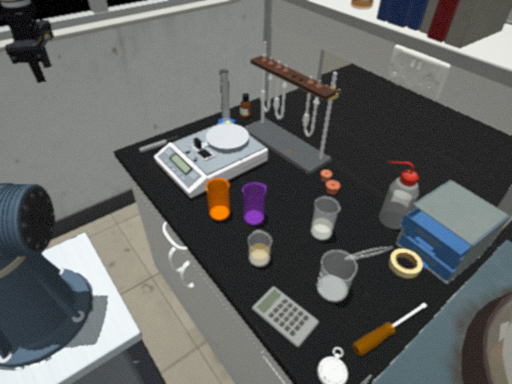

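View pics/top0.png

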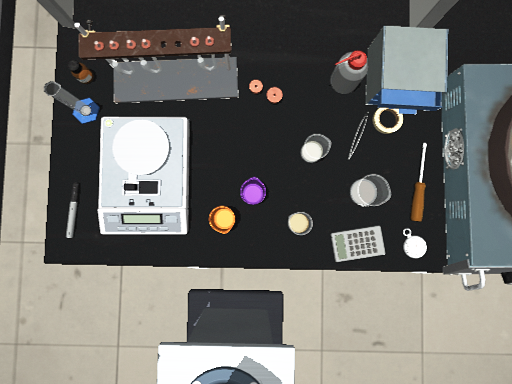

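The scene picture shows the balance with pan and lock at (205,145), orange and purple look-alikes at (218,200) and (254,203), and the clear tall beaker at (325,219). In the top picture it is at about (315,150), and the lock slot is near (145,187). I'll zoom in on both.

```bash
cat > h.py <<'E'
import numpy as np, cv2
from rig import telemetry, viewer
from scipy.spatial.transform import Rotation as R
def cam(c,o=None):
    i=viewer.camera_info(c); K=i["intrinsics"]
    if c=="wrist":
        T=np.eye(4);T[:3,:3]=R.from_quat(o["tool_rot"]).as_matrix();T[:3,3]=o["position"]
        W=np.linalg.inv(T@i["hand_eye"]); return K,W[:3,:3],W[:3,3]
    return K,cv2.Rodrigues(i["rvec"])[0],i["tvec"]
def back(C,px,z):
    K,Rm,t=C; d=Rm.T@np.linalg.solve(K,[px[0],px[1],1]); c=-Rm.T@t
    return c+d*(z-c[2])/d[2]
def proj(C,P):
    K,Rm,t=C; p=(K@(Rm@np.atleast_2d(P).T+t[:,None])).T; return p[:,:2]/p[:,2:]
E
python3 - <<'E'
from h import *
C=cam("top")
I=cv2.imread("pics/top0.png"); S=cv2.imread("pics/scene0.png")
a=cv2.resize(I[110:240,92:196],None,fx=4.5,fy=4.5,interpolation=2)[:600]
b=cv2.resize(I[125:175,290:345],(320,290),interpolation=2)
c=cv2.resize(S[190:250,295:350],(320,300),interpolation=2)
o=np.zeros((600,800,3),np.uint8);o[:a.shape[0],:a.shape[1]]=a
o[:290,475:795]=b;o[300:,475:795]=c
cv2.imwrite("pics/c1.png",o)
print("pan",back(C,(141,147),.0755)," corners",[back(C,p,.058).round(3) for p in((100,118),(187,118))])
print("scene cam", back(cam("scene"),(226,137),.0755))
print("tall top", back(C,(312,152),0.01))
E
```

```text
pan [0.60281869 0.19836562 0.0755    ]  corners [array([0.67 , 0.299, 0.058]), array([0.675, 0.1  , 0.058])]
scene cam [0.59573052 0.19647048 0.0755    ]
tall top [ 0.6098121  -0.19473255  0.01      ]
```

View pics/c1.png

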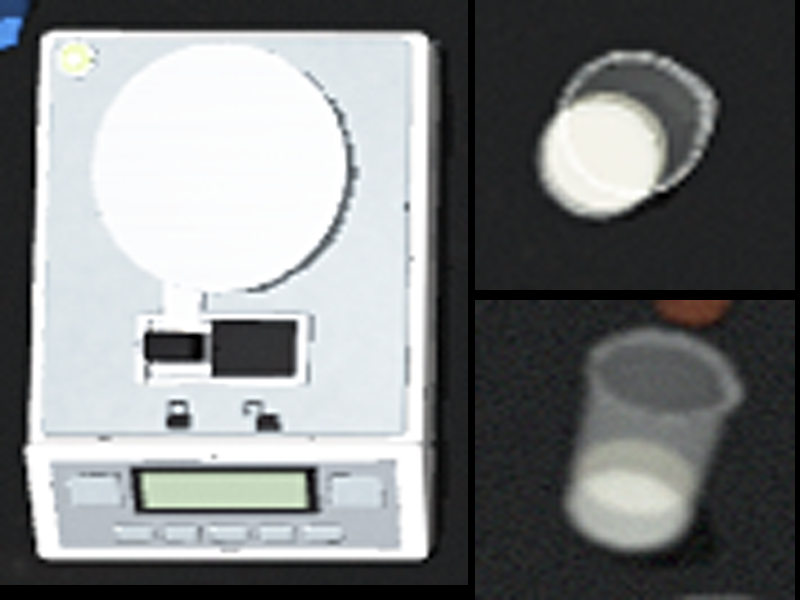

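The top crop shows the black knob at image (130.4,187), on the closed-padlock (left, +y) end. The open track is to its right. The beaker's lip points to the right in the image (about -y). I'm moving over the lock now.

```bash
python3 -m creep '[{"translation":[-38,-22,0],"roll":0,"gripper":50},{"translation":[-76,-44,0],"roll":0,"gripper":50},{"translation":[-114,-66,0],"roll":0,"gripper":50},{"translation":[-152,-87,0],"roll":0,"gripper":50},{"translation":[-190,-109,0],"roll":0,"gripper":50}]' 10
python3 -m creep '[{"translation":[-38,-22,0],"roll":-5,"gripper":50},{"translation":[-76,-44,0],"roll":-11,"gripper":50},{"translation":[-114,-66,0],"roll":-17,"gripper":50},{"translation":[-152,-87,0],"roll":-23,"gripper":50},{"translation":[-190,-109,0],"roll":-23,"gripper":50}]'
python3 -m creep '[{"translation":[0,0,0],"roll":0,"gripper":50},{"translation":[0,0,0],"roll":0,"gripper":50}]'
python3 - <<'E'
from h import *
o=telemetry.get_obs(); I=viewer.camera("wrist"); C=cam("wrist",o); cv2.imwrite("pics/w1.png",I)
print(o["position"],o["tool_rot"])
for t in("lock_knob","pan"):
    for d in viewer.recognise("wrist",t)[:2]:
        x,y,w,h=d["bbox"]; print(t,d, back(C,(x+w/2,y+h/2),.088 if t[0]=="l" else .0755))
E
```

```text
time: 1.12
position: [0.3718, 0.4071, 0.2142]
tool_rot: [0.2, 0.98, 0.0, 0.0]
ft_force: [-0.2, 0.9, -0.4]
grip_width: 0.0614
grip_force: 0.0
time: 1.53
position: [0.4975, 0.2403, 0.2142]
tool_rot: [-0.001, 1.0, 0.0, 0.0]
ft_force: [0.6, 1.0, 0.4]
grip_width: 0.0501
grip_force: 0.0
time: 1.7
position: [0.4981, 0.2401, 0.214]
tool_rot: [0.004, 1.0, 0.0, 0.0]
ft_force: [-0.3, 0.5, -0.0]
grip_width: 0.0499
grip_force: 0.0
[0.49814627 0.24006837 0.21401513] [3.78188326e-03 9.99992800e-01 1.42517470e-04 2.76416760e-04]
lock_knob {'bbox': [227.0, 179.6, 26.5, 42.7], 'p': 0.93} [0.51874856 0.22126096 0.088     ]
pan {'bbox': [175.1, 219.0, 101.4, 86.6], 'p': 0.58} [0.59970682 0.20138265 0.0755    ]
```

View pics/w1.png

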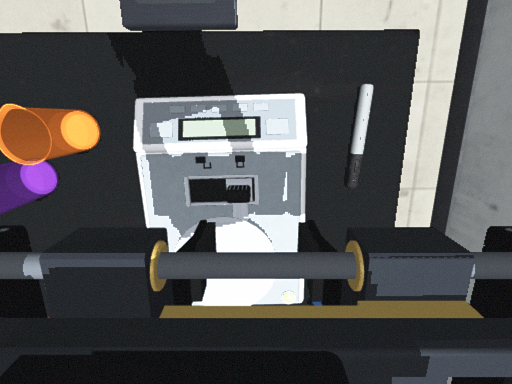

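The wrist picture shows the ribbed knob at about (238,193) in its slot, with the fingers astride at (200,250) and (315,250). The balance is turned by about +1.5°.

Run:
```python
from h import *
o=telemetry.get_obs(); C=cam("wrist",o)
print("knob",back(C,(238,194),.088), back(cam("top"),(130.4,186.5),.088))
P=np.array([o["position"]]*1)
yaw=np.radians(1.5); u=np.array([np.cos(yaw),np.sin(yaw)]);
for pan in([.600,.1985],): print("knob x from pan", np.array(pan)-u*(.063+.027))
```

```text
knob [0.50814906 0.22182657 0.088     ] [0.51281414 0.21485046 0.088     ]
knob x from pan [0.51003084 0.19614407]
```

```bash
python3 -m creep '[{"translation":[-12,-21,20],"roll":-1,"gripper":52},{"translation":[-12,-21,55],"roll":-1,"gripper":52},{"translation":[-12,-21,85],"roll":-1,"gripper":52},{"translation":[-12,-21,85],"roll":-1,"gripper":52}]'
python3 -m creep '[{"translation":[0,0,15],"roll":0,"gripper":52},{"translation":[0,0,30],"roll":0,"gripper":52},{"translation":[0,0,40],"roll":0,"gripper":52},{"translation":[0,0,40],"roll":0,"gripper":52}]'
python3 -m creep '[{"translation":[0,0,0],"roll":0,"gripper":20},{"translation":[0,0,0],"roll":0,"gripper":20},{"translation":[0,0,0],"roll":0,"gripper":20},{"translation":[0,0,0],"roll":0,"gripper":20},{"translation":[0,0,0],"roll":0,"gripper":20}]' 5
```

```text
time: 2.18
position: [0.5031, 0.2213, 0.1241]
tool_rot: [-0.009, 1.0, -0.001, -0.006]
ft_force: [-1.3, -0.2, -0.4]
grip_width: 0.0515
grip_force: 0.0
time: 2.52
position: [0.5069, 0.2219, 0.0882]
tool_rot: [-0.008, 1.0, -0.0, -0.001]
ft_force: [-0.1, -0.9, -0.4]
grip_width: 0.0518
grip_force: 0.0
time: 2.93
position: [0.5088, 0.2211, 0.0897]
tool_rot: [-0.008, 1.0, 0.0, 0.001]
ft_force: [-0.6, -0.1, 0.1]
grip_width: 0.0263
grip_force: 0.0
```

```bash
python3 -m creep '[{"translation":[0,-8,0],"roll":0,"gripper":20},{"translation":[0,-17,0],"roll":0,"gripper":20},{"translation":[0,-26,0],"roll":0,"gripper":20},{"translation":[0,-34,0],"roll":0,"gripper":20},{"translation":[0,-40,0],"roll":0,"gripper":20}]'
python3 -m creep '[{"translation":[0,-3,0],"roll":0,"gripper":20},{"translation":[0,-5,0],"roll":0,"gripper":20},{"translation":[0,-6,0],"roll":0,"gripper":20},{"translation":[0,-7,0],"roll":0,"gripper":20},{"translation":[0,-7,0],"roll":0,"gripper":20}]'
```

```text
time: 3.35
position: [0.5089, 0.1795, 0.0889]
tool_rot: [-0.007, 1.0, -0.0, -0.0]
ft_force: [-0.4, -0.6, 0.8]
grip_width: 0.0202
grip_force: 0.0
time: 3.77
position: [0.5091, 0.1741, 0.0889]
tool_rot: [-0.008, 1.0, 0.0, -0.0]
ft_force: [0.3, 0.8, -0.2]
grip_width: 0.02
grip_force: 0.0
```

Run:
```python
from h import *
I=viewer.camera("wrist"); S=viewer.camera("scene")
o=np.zeros((600,800,3),np.uint8)
o[:,:]=0
o[:300,:]=cv2.resize(I[120:270,130:330],(800,600))[:300] if 0 else cv2.resize(I[90:240,120:330],(800,300))
o[300:,:]=cv2.resize(S[110:200,145:275],(800,554))[:300]
cv2.imwrite("pics/c2.png",o)
```

```text
(no output)
```

View pics/c2.png

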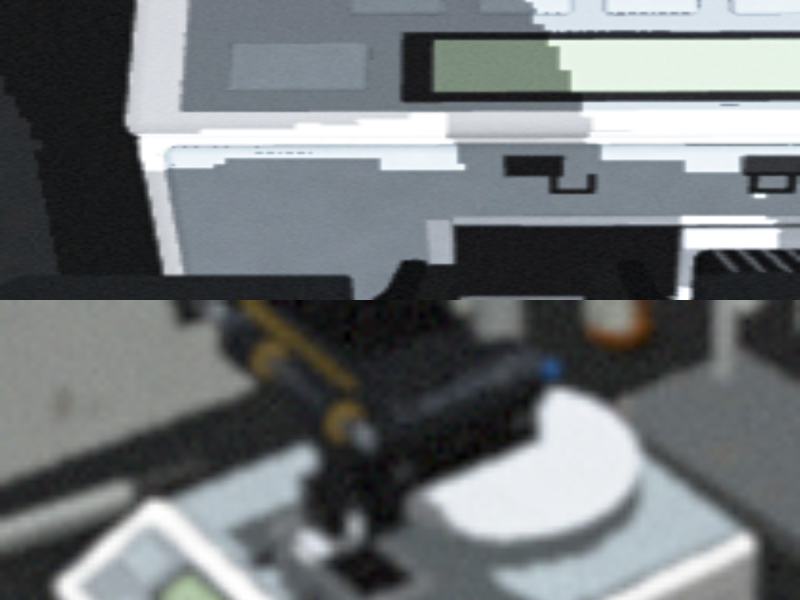

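Run:
```python
from h import *
o=telemetry.get_obs(); I=viewer.camera("wrist"); C=cam("wrist",o); cv2.imwrite("pics/w2.png",I)
p=o["position"]; print(p)
print("tip",proj(C,[p+[0,0,-.019],p]))
print("knob",[(d["bbox"],d["p"]) for d in viewer.recognise("wrist","lock_knob")])
for kx in(.50,.51,.52): print(kx,proj(C,[[kx,.221-.013,.088],[kx,.221+.013,.088]]).round(0).tolist())
cv2.imwrite("pics/w2c.png",cv2.resize(I[150:300,200:400],(800,600)))
```

```text
[0.50906077 0.1743083  0.08892558]
tip [[258.10002157 219.01071046]
 [258.25861239 229.78404453]]
knob [([299.4, 207.2, 42.3, 32.0], 0.73)]
0.5 [[312.0, 217.0], [352.0, 217.0]]
0.51 [[310.0, 231.0], [351.0, 232.0]]
0.52 [[309.0, 245.0], [349.0, 246.0]]
```

View pics/w2c.png

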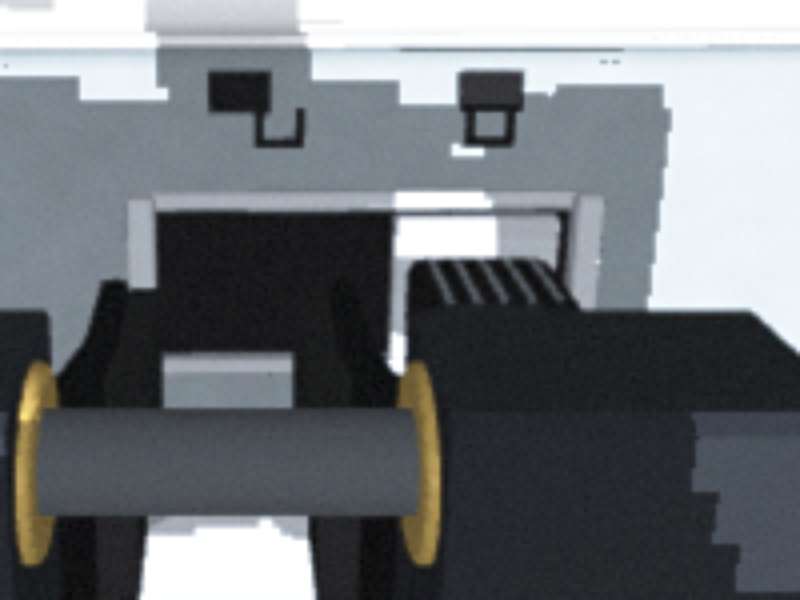

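The picture shows the knob still at the closed end, px x 301–342, so it sits at about (0.506, 0.215). The fingers missed it: the 26 mm reading was only a pass-through while they were closing. I'll go back astride it and close for long enough to see contact.

```bash
python3 -m creep '[{"translation":[0,0,-30],"roll":0,"gripper":56},{"translation":[3,20,-30],"roll":-1,"gripper":56},{"translation":[3,41,-30],"roll":-1,"gripper":56},{"translation":[3,41,-30],"roll":-1,"gripper":56},{"translation":[3,41,-30],"roll":-1,"gripper":56}]'
python3 -m creep '[{"translation":[0,0,0],"roll":0,"gripper":56},{"translation":[0,0,0],"roll":0,"gripper":56},{"translation":[0,0,15],"roll":0,"gripper":56},{"translation":[0,0,32],"roll":0,"gripper":56},{"translation":[0,0,32],"roll":0,"gripper":56}]'
python3 -m creep '[{"translation":[0,0,0],"roll":0,"gripper":20},{"translation":[0,0,0],"roll":0,"gripper":20},{"translation":[0,0,0],"roll":0,"gripper":20},{"translation":[0,0,0],"roll":0,"gripper":20},{"translation":[0,0,0],"roll":0,"gripper":20}]' 8
python3 -m creep '[{"translation":[0,0,0],"roll":0,"gripper":20},{"translation":[0,0,0],"roll":0,"gripper":20},{"translation":[0,0,0],"roll":0,"gripper":20}]'
```

```text
time: 4.38
position: [0.5052, 0.2157, 0.119]
tool_rot: [-0.017, 1.0, -0.0, 0.0]
ft_force: [0.0, -0.5, -0.2]
grip_width: 0.0453
grip_force: 0.0
time: 4.8
position: [0.5035, 0.2137, 0.0845]
tool_rot: [-0.016, 1.0, -0.001, -0.003]
ft_force: [-0.1, -0.1, 0.0]
grip_width: 0.0558
grip_force: 0.0
time: 5.22
position: [0.5059, 0.2151, 0.0876]
tool_rot: [-0.016, 1.0, 0.0, 0.001]
ft_force: [0.5, 0.6, -0.4]
grip_width: 0.0307
grip_force: 0.0
time: 5.47
position: [0.5055, 0.2151, 0.0871]
tool_rot: [-0.016, 1.0, 0.0, 0.0]
ft_force: [0.4, 0.5, -0.3]
grip_width: 0.0209
grip_force: 0.0
```

Run:
```python
from h import *
o=telemetry.get_obs(); I=viewer.camera("wrist"); C=cam("wrist",o); S=viewer.camera("scene"); p=o["position"]
print(p, "tips",proj(cam("scene"),[p+[0,.01,-.019],p+[0,-.01,-.019],p]).round(1).tolist(), "knob pred",proj(cam("scene"),[[.508,.215,.088]]))
cv2.imwrite("pics/c3.png",np.hstack([cv2.resize(I[150:300,200:330],(400,462)),cv2.resize(S[110:175,165:220],(390,462),interpolation=2)]))
```

```text
[0.50554543 0.21505553 0.08714393] tips [[194.4, 145.2], [198.1, 148.5], [195.6, 141.4]] knob pred [[196.32268152 140.82219749]]
```

View pics/c3.png

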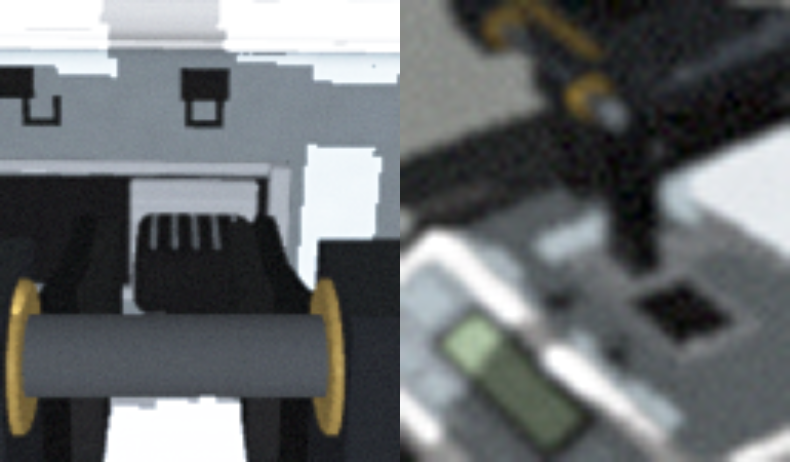

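The knob sits visibly between the fingertips, with little clearance, so the tips seem to flare outward. I'll go slightly deeper and close fully.

```bash
python3 -m creep '[{"translation":[0,0,2],"roll":0,"gripper":0},{"translation":[0,0,3],"roll":0,"gripper":0},{"translation":[0,0,3],"roll":0,"gripper":0},{"translation":[0,0,3],"roll":0,"gripper":0},{"translation":[0,0,3],"roll":0,"gripper":0}]' 8
```

```text
time: 5.98
position: [0.5054, 0.215, 0.0839]
tool_rot: [-0.016, 1.0, -0.0, -0.0]
ft_force: [0.3, -0.5, -0.2]
grip_width: 0.0011
grip_force: 0.0
```

Run:
```python
from h import *
o=telemetry.get_obs(); I=viewer.camera("wrist"); C=cam("wrist",o); p=o["position"]; print(p)
cv2.imwrite("pics/w4.png",I)
s=5;J=cv2.resize(I[190:290,200:330],None,fx=s,fy=s,interpolation=2);G=J.copy();J=np.clip(J.astype(int)*2,0,255).astype(np.uint8)
def box(c,h,z0,z1,col):
    P=np.array([[c[0]+a*h[0],c[1]+b*h[1],z] for z in(z0,z1) for a,b in((-1,-1),(1,-1),(1,1),(-1,1))])
    q=((proj(C,P)-[200,190])*s).astype(int)
    for k in(q[:4],q[4:]): cv2.polylines(J,[k.reshape(-1,1,2)],True,col,1)
box((.514,.215),(.0075,.013),.0625,.088,(0,255,0))
box(p[:2],(.0095,.015),p[2]-.019,p[2],(0,0,255))
cv2.imwrite("pics/c4.png",J)
```

```text
[0.50543481 0.21499562 0.08388179]
```

View pics/c4.png

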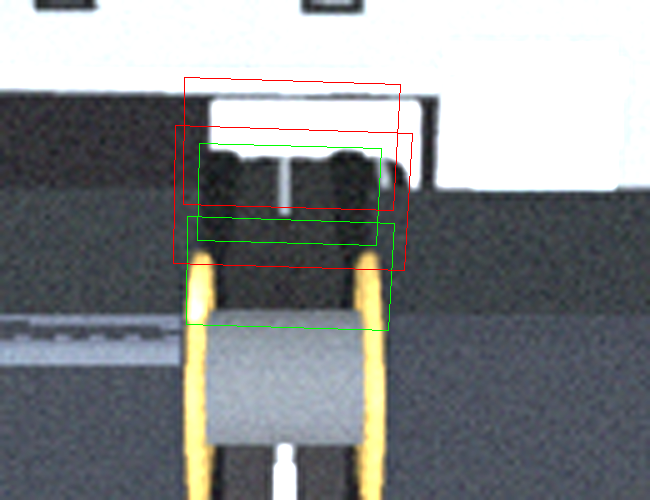

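The closed fingers cover the knob's front, so they closed just in front of it. The knob lies further back than I assumed, at x about 0.515. I'll lift, open, shift 10 mm back and try again.

```bash
python3 -m creep '[{"translation":[0,0,-30],"roll":0,"gripper":56},{"translation":[-11,2,-30],"roll":0,"gripper":56},{"translation":[-11,2,-30],"roll":0,"gripper":56},{"translation":[-11,2,-30],"roll":0,"gripper":56},{"translation":[-11,2,-30],"roll":0,"gripper":56}]'
python3 -m creep '[{"translation":[0,0,0],"roll":0,"gripper":56},{"translation":[0,0,0],"roll":0,"gripper":56},{"translation":[0,0,0],"roll":0,"gripper":56},{"translation":[0,0,0],"roll":0,"gripper":56},{"translation":[0,0,0],"roll":0,"gripper":56}]'
python3 -m creep '[{"translation":[0,0,10],"roll":0,"gripper":56},{"translation":[0,0,20],"roll":0,"gripper":56},{"translation":[0,0,29],"roll":0,"gripper":56},{"translation":[0,0,29],"roll":0,"gripper":56},{"translation":[0,0,29],"roll":0,"gripper":56}]'
python3 -m creep '[{"translation":[0,0,0],"roll":0,"gripper":15},{"translation":[0,0,0],"roll":0,"gripper":15},{"translation":[0,0,0],"roll":0,"gripper":15},{"translation":[0,0,0],"roll":0,"gripper":15},{"translation":[0,0,0],"roll":0,"gripper":15}]' 8
python3 -m creep '[{"translation":[0,0,0],"roll":0,"gripper":15},{"translation":[0,0,0],"roll":0,"gripper":15},{"translation":[0,0,0],"roll":0,"gripper":15}]'
```

```text
time: 6.45
position: [0.5153, 0.2171, 0.1133]
tool_rot: [-0.016, 1.0, -0.0, -0.001]
ft_force: [-0.2, -0.3, -0.4]
grip_width: 0.0264
grip_force: 0.0
time: 6.87
position: [0.5162, 0.2173, 0.1138]
tool_rot: [-0.016, 1.0, -0.0, -0.0]
ft_force: [-0.3, -0.1, 0.9]
grip_width: 0.054
grip_force: 0.0
time: 7.28
position: [0.5155, 0.2172, 0.0837]
tool_rot: [-0.016, 1.0, -0.0, -0.001]
ft_force: [0.3, -0.3, -0.1]
grip_width: 0.0555
grip_force: 0.0
time: 7.7
position: [0.5166, 0.2174, 0.0853]
tool_rot: [-0.016, 1.0, 0.0, 0.0]
ft_force: [1.3, -0.5, 0.4]
grip_width: 0.0305
grip_force: 0.0
time: 7.95
position: [0.5164, 0.2174, 0.0851]
tool_rot: [-0.016, 1.0, 0.0, 0.0]
ft_force: [-0.6, -1.1, 0.1]
grip_width: 0.0163
grip_force: 0.0
```

Run:
```python
from h import *
def wc(p,q): 
    q=np.array(q,float);return cam("wrist",dict(position=np.array(p),tool_rot=q/np.linalg.norm(q)))
views=[("pics/w1.png",wc([.49814627,.24006837,.21401513],[3.78e-3,.99999,1.4e-4,2.8e-4]),(205,160)),
("pics/w2.png",wc([.50906,.17431,.08893],[-.008,1,0,0]),(285,190)),
("pics/scene0.png",cam("scene"),(180,125)),("pics/top0.png",cam("top"),(112,170))]
T=[]
for f,C,(u,v) in views:
    w,h=(80,60) if "w" in f[5:7] else (40,30)
    if "s/w1" in f: w,h=60,45
    I=cv2.imread(f)[v:v+h,u:u+w]; s=400/w
    J=cv2.resize(I,(400,300),interpolation=cv2.INTER_CUBIC)
    for c,col in(((.513,.2145),(0,255,0)),):
        for z in(.088,.0625):
            P=[[c[0]+a*.0075-b*.013*.026,c[1]+b*.013,z] for a,b in((-1,-1),(1,-1),(1,1),(-1,1))]
            q=((proj(C,P)-[u-.0,v-.0]+.5)*s).astype(int)
            cv2.polylines(J,[q.reshape(-1,1,2)],True,col if z>.07 else (255,0,255),1)
    T.append(J)
cv2.imwrite("pics/c5.png",np.vstack([np.hstack(T[:2]),np.hstack(T[2:])]))
```

```text
(no output)
```

View pics/c5.png

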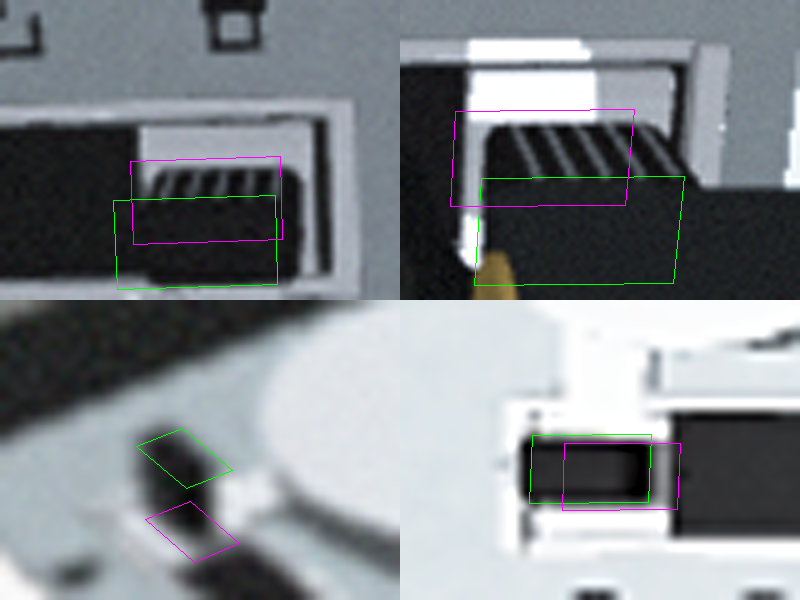

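The overlays confirm the knob at about (0.512, 0.217), so x and y were right. The open question is fingertip height, so I'll probe downward gently and watch the force.

```bash
python3 -m creep '[{"translation":[2,0,1],"roll":0,"gripper":15},{"translation":[3,0,2],"roll":0,"gripper":15},{"translation":[3,0,2],"roll":0,"gripper":15}]'
python3 -m creep '[{"translation":[0,0,1],"roll":0,"gripper":15},{"translation":[0,0,2],"roll":0,"gripper":15},{"translation":[0,0,2],"roll":0,"gripper":15}]'
python3 - <<'E'
from h import *
o=telemetry.get_obs(); C=cam("wrist",o); I=viewer.camera("wrist"); cv2.imwrite("pics/w5.png",I)
print(o["ft_force"],o["grip_width"],o["position"])
for c in("wrist","scene"):
  if c=="scene": viewer.camera(c)
  print([(d["bbox"],d["p"]) for d in viewer.recognise(c,"lock_knob")])
E
```

```text
time: 8.2
position: [0.5127, 0.2172, 0.0826]
tool_rot: [-0.016, 1.0, -0.0, -0.001]
ft_force: [-0.8, -1.2, -0.4]
grip_width: 0.0155
grip_force: 0.0
time: 8.45
position: [0.5133, 0.2172, 0.0807]
tool_rot: [-0.016, 1.0, -0.0, -0.0]
ft_force: [0.4, -0.6, -0.5]
grip_width: 0.015
grip_force: 0.0
[ 0.38000184 -0.6302753  -0.48880626] 0.015010883422834645 [0.51330796 0.21724168 0.08071119]
[([239.3, 202.2, 42.9, 53.0], 0.68)]
[([206.7, 123.2, 40.8, 25.1], 0.36)]
```

```bash
for i in 1 ; do python3 -m creep '[{"translation":[0,0,1],"roll":0,"gripper":15},{"translation":[0,0,2],"roll":0,"gripper":15},{"translation":[0,0,3],"roll":0,"gripper":15}]'; done
python3 -m creep '[{"translation":[0,0,0],"roll":0,"gripper":15}]'
```

```text
time: 8.9
position: [0.5138, 0.2174, 0.08]
tool_rot: [-0.016, 1.0, 0.0, 0.0]
ft_force: [-4.8, -1.3, 22.3]
grip_width: 0.0152
grip_force: 11.1
time: 8.98
position: [0.5137, 0.2173, 0.0802]
tool_rot: [-0.016, 1.0, 0.0, 0.001]
ft_force: [-3.5, -1.3, 13.5]
grip_width: 0.0153
grip_force: 7.3
```

Run:
```python
from h import *
# compare w4 / w5 wrist poses; where do finger pixels lie?  centre gap profile & silhouettes
for f in("w4","w5"):
    I=cv2.imread(f"pics/{f}.png",0); print(f)
    for r in range(200,262,4): print(r,''.join("%4d"%v for v in I[r,224:296:3]))
```

```text
w4
200  136 138 135 135 134 136 135 135 138 133 138 139 134 137 137 137 138 134 140 138 137 133 250 248
204  174 174 174 174 174 172 172 168 169 170 166 165 171 163 162 159 158 156 155 157 156 149 158 191
208   88  84  86 107 108 106 109 116 115 110 111 138 137 136 112 105 111 139 136 136 138 131 183 238
212   26  23  27  24  27  24 132 178 181 180 177 179 178 180 179 177 182 174 178 175  73  76 178 255
216   28  24  28  27  25  29 132 180 181 181 180 180 183 181 179 180 179 178 178 179  53  78 183 255
220   27  25  25  30  26  20  37  44 177 183 182 180 180 181 111  45  94 180 180 179  54 101 180 255
224   29  26  23  24  25  25  12  16  23  29  25  90  32  27  23  17  20  53  24 114  46 123 180 180
228   34  37  39  38  37  37  25  21  26  30  34  88  30  24  23  18  11  32  33  36  31  39  45  43
232   37  30  33  35  34  33  17  18  28  24  23  81  34  24  21  22  17  36  33  31  30  29  32  35
236   36  30  31  36  38  29  19  21  27  26  31  25  27  27  29  21  23  36  37  30  32  33  36  34
240   32  34  31  34  37  62  19  24  29  28  29  31  27  29  27  26  39  38  35  33  3
[... 1437 characters left out ...]
70  14  14  17  29  30  24  23  25  32  24  19  24  22  25  22  28  29  30  15  19  10 178 107
240   12  18  17  26  28  29  22  21  24  23  28  20  19  20  23  24  30  22  26  23  19  10  13  99
244    7   6  10  26  23  25  23  35  39  31  34  33  33  30  32  21  23  28  29  31  20  19  10  92
248   15  18  13  23  26  28  21 133 171 173 167 172 172 177 180  69  24  29  24  23  19  23  16  96
252   57  50  53  53  52  53  54  66  76  75  76  76  74  77  80  48  56  53  53  56  54  54  56  59
256   69  63  70  74  67  69  68  71  71  74  70  66  72  70  75  70  74  72  67  70  74  75  70  74
260   83  76  75  77  82  77  77  76  77  80  79  78  76  78  78  77  81  82  78  76  81  78  78  80
```

Contact came at TCP z of about 0.080 with the fingers at 15 mm. To tell "tips on the knob top" from "tips on the foot", I'll open wide astride the knob and descend past that height while watching the force.

```bash
python3 -m creep '[{"translation":[0,0,-20],"roll":0,"gripper":50},{"translation":[1,0,-20],"roll":0,"gripper":50},{"translation":[1,0,-20],"roll":0,"gripper":50},{"translation":[1,0,-20],"roll":0,"gripper":50},{"translation":[1,0,-20],"roll":0,"gripper":50}]'
python3 -m creep '[{"translation":[0,0,0],"roll":0,"gripper":50},{"translation":[0,0,0],"roll":0,"gripper":50},{"translation":[0,0,8],"roll":0,"gripper":50},{"translation":[0,0,16],"roll":0,"gripper":50},{"translation":[0,0,18],"roll":0,"gripper":50}]'
python3 -m creep '[{"translation":[0,0,2],"roll":0,"gripper":50},{"translation":[0,0,4],"roll":0,"gripper":50},{"translation":[0,0,4],"roll":0,"gripper":50}]'
```

```text
time: 9.4
position: [0.5118, 0.2171, 0.0972]
tool_rot: [-0.016, 1.0, -0.0, -0.001]
ft_force: [0.6, -0.0, -0.4]
grip_width: 0.0406
grip_force: 0.0
time: 9.82
position: [0.5112, 0.217, 0.0781]
tool_rot: [-0.016, 1.0, -0.0, -0.002]
ft_force: [0.5, 0.9, -1.0]
grip_width: 0.0495
grip_force: 0.0
time: 10.07
position: [0.5121, 0.2172, 0.0754]
tool_rot: [-0.016, 1.0, -0.0, -0.0]
ft_force: [-0.4, -0.1, -0.4]
grip_width: 0.0501
grip_force: 0.0
```

```bash
python3 -m creep '[{"translation":[0,0,2],"roll":0,"gripper":50},{"translation":[0,0,4],"roll":0,"gripper":50},{"translation":[0,0,4],"roll":0,"gripper":50}]'
python3 -m creep '[{"translation":[0,0,2],"roll":0,"gripper":50},{"translation":[0,0,4],"roll":0,"gripper":50},{"translation":[0,0,4],"roll":0,"gripper":50}]'
```

```text
time: 10.32
position: [0.5123, 0.2172, 0.0718]
tool_rot: [-0.016, 1.0, -0.0, -0.0]
ft_force: [-0.4, 0.4, -0.4]
grip_width: 0.0498
grip_force: 0.0
time: 10.57
position: [0.5122, 0.2172, 0.0676]
tool_rot: [-0.016, 1.0, -0.0, -0.0]
ft_force: [-0.3, -0.2, 0.2]
grip_width: 0.0499
grip_force: 0.0
```

The tips are above the knob-top level relative to the stated geometry: the real fingertips are about 27 mm higher than specified (TCP + 8 mm). They now overlap the knob by about 12 mm, so I'll close.

```bash
python3 -m creep '[{"translation":[0,0,2],"roll":0,"gripper":15},{"translation":[0,0,2],"roll":0,"gripper":15},{"translation":[0,0,2],"roll":0,"gripper":15},{"translation":[0,0,2],"roll":0,"gripper":15},{"translation":[0,0,2],"roll":0,"gripper":15}]' 8
python3 -m creep '[{"translation":[0,0,0],"roll":0,"gripper":15},{"translation":[0,0,0],"roll":0,"gripper":15}]'
```

```text
time: 10.98
position: [0.5124, 0.2175, 0.0659]
tool_rot: [-0.016, 1.0, 0.0, -0.0]
ft_force: [0.1, 0.7, -0.8]
grip_width: 0.0262
grip_force: 8.0
time: 11.15
position: [0.5124, 0.2176, 0.066]
tool_rot: [-0.016, 1.0, 0.0, 0.0]
ft_force: [1.1, 1.8, -0.1]
grip_width: 0.0261
grip_force: 8.0
```

Gripped at 26.1 mm with 8 N. Now I'll slide it.

```bash
python3 -m creep '[{"translation":[0,-9,0],"roll":0,"gripper":15},{"translation":[0,-18,0],"roll":0,"gripper":15},{"translation":[0,-27,0],"roll":0,"gripper":15},{"translation":[0,-35,0],"roll":0,"gripper":15},{"translation":[0,-40,0],"roll":0,"gripper":15}]'
python3 -m creep '[{"translation":[0,-2,0],"roll":0,"gripper":15},{"translation":[0,-4,0],"roll":0,"gripper":15},{"translation":[0,-6,0],"roll":0,"gripper":15},{"translation":[0,-8,0],"roll":0,"gripper":15}]'
```

```text
time: 11.57
position: [0.5133, 0.1761, 0.066]
tool_rot: [-0.015, 1.0, 0.0, -0.001]
ft_force: [-2.1, 14.1, 2.4]
grip_width: 0.0262
grip_force: 7.8
time: 11.9
position: [0.5134, 0.1722, 0.0659]
tool_rot: [-0.014, 1.0, 0.003, -0.0]
ft_force: [-2.1, 15.8, -0.4]
grip_width: 0.0342
grip_force: 8.0
```

```bash
python3 -m creep '[{"translation":[0,0,0],"roll":0,"gripper":15},{"translation":[0,0,0],"roll":0,"gripper":15},{"translation":[0,0,0],"roll":0,"gripper":15},{"translation":[0,0,0],"roll":0,"gripper":15}]' 16
python3 - <<'E'
from h import *
o=telemetry.get_obs(); print(o["ft_force"],o["position"],o["grip_width"])
C=cam("wrist",o); I=viewer.camera("wrist"); cv2.imwrite("pics/w6.png",I)
print([(d["bbox"],d["p"]) for d in viewer.recognise("wrist","lock_knob")])
for r in range(196,252,4): print(r,''.join("%4d"%v for v in cv2.cvtColor(I,6)[r,190:330:4]))
E
```

```text
time: 12.23
position: [0.5132, 0.1761, 0.066]
tool_rot: [-0.013, 1.0, 0.006, 0.0]
ft_force: [-2.5, 29.3, -2.0]
grip_width: 0.0259
grip_force: 16.0
[-2.51577847 29.2578673  -1.99501749] [0.51322291 0.17614172 0.06601047] 0.025890964243016068
[([233.8, 210.7, 44.6, 80.4], 0.59)]
196  129 128 128 123 126 123 130 129 128 128 128 130 127 125 128 127 125 126 126 131 126 124 126 127 125 130 128 128 131 127 124 127 130 132 128
200  124 125 128 122 124 127 129 126 134 126 129 129 122 128 121 125 127 125 126 126 127 128 126 127 127 125 125 131 130 124 128 125 127 128 128
204  131 130 127 130 125 124 125 128 127 149 160 165 168 168 167 164 167 170 171 170 169 171 171 173 170 174 169 171 169 168 168 167 172 167 170
208  130 129 128 127 129 123 126 123 126 161 169  48  73  75  72  72  73  73  77  78  76  73  70  37  35  33  33  36  36  35  50  53  54  56  53
212  132 125 131 129 127 134 126 129 131 162 172 113 169 164 167 167 170 164 167 166 165 165 166  21  22  26  23  19  32  24  50  49  45  50  45
216  132 134 125 128 126 128 135 128 130 160 172 107 172 174 170 171 170 170 172 171 169 169 172 
[... 507 characters left out ...]
 128 130  15  16  23  23  27  19  82  17  86  18  85  21  82  20  85  23  26  25  12  15  31  28  27  35  34  31  28  32
236   26  34  33  27 131 128  76  17  14  26  28  22  19  23  24  20  22  26  21  29  23  28  19  25  19  20  18  20  20  19  25  33  28  30  34
240   32  27  58  35 131 120  16  16  24  23  28  21  26  27  23  24  24  21  25  19  21  23  20  30  25  29  20  21  13  25  24  54  33  31  27
244   26  27 137 104 131  16  17  14  26  22  26  18  23  28  28  25  27  26  25  19  22  25  20  27  28  19  17  15  17  26  85 107  28  27  32
248   29  29 155  91  16  16  10  22  25  32  27  21  21  29  30  25  19  22  30  23  24  16  20  26  27  29  12  22  13  18  91  99  71  33  34
```

The knob is hard against the stop: 29 N, same place under two forces, and the foot is flush with the -y end of the slot. I'll release, lift and go to the tall beaker.

```bash
python3 -m creep '[{"translation":[0,4,0],"roll":0,"gripper":40},{"translation":[0,4,0],"roll":0,"gripper":40},{"translation":[0,4,0],"roll":0,"gripper":40},{"translation":[0,4,-40],"roll":0,"gripper":60},{"translation":[0,4,-80],"roll":0,"gripper":87}]'
python3 -m creep '[{"translation":[0,0,-40],"roll":0,"gripper":87},{"translation":[0,0,-80],"roll":0,"gripper":87},{"translation":[0,0,-110],"roll":0,"gripper":87},{"translation":[0,0,-110],"roll":0,"gripper":87}]'
python3 - <<'E'
from h import *
from scipy.optimize import least_squares
o=telemetry.get_obs(); C=cam("wrist",o); I=viewer.camera("wrist"); cv2.imwrite("pics/w7.png",I); print(o["position"],o["tool_rot"])
for d in viewer.recognise("wrist","lock_knob")[:2]: print(d)
print("pred knob top centre", proj(C,[[.5135,.1745,.088]]), "closed",proj(C,[[.5125,.2195,.088]]))
print([ (d["bbox"],d["p"], back(C,(d["bbox"][0]+d["bbox"][2]/2,d["bbox"][1]+d["bbox"][3]/2),.0755)) for d in viewer.recognise("wrist","pan")])
# tall beaker from top & scene bboxes: match projected cylinder bbox
C1,C2=cam("top"),cam("scene")
a=np.linspace(0,2*np.pi,60)
def bb(C,x,y):
    P=np.vstack([np.c_[x+.028*np.cos(a),y+.028*np.sin(a),0*a+z] for z in(0,.1)]); q=proj(C,P); m=q.min(0);M=q.max(0); return np.r_[(m+M)/2]
for n,l in(("tall",((317.2,151.1),(324.9,219.1))),):
    for Cs in(((C1,l[0]),),((C2,l[1]),)):
        r=least_squares(lambda v:np.concatenate([bb(C,*v)-np.array(p) for C,p in Cs]),[.6,-.2]); print(n,r.x,r.cost)
E
```

```text
time: 12.75
position: [0.5117, 0.1715, 0.1437]
tool_rot: [-0.016, 1.0, -0.001, -0.004]
ft_force: [0.7, 0.1, -0.1]
grip_width: 0.0465
grip_force: 0.0
time: 13.08
position: [0.5185, 0.1724, 0.2631]
tool_rot: [-0.016, 1.0, 0.0, 0.008]
ft_force: [0.4, 0.5, -0.1]
grip_width: 0.0723
grip_force: 0.0
[0.51852246 0.17236258 0.26313755] [-1.57025895e-02  9.99848391e-01  1.67707545e-04  7.52294041e-03]
{'bbox': [250.2, 155.3, 21.0, 39.5], 'p': 0.65}
pred knob top centre [[259.31113342 166.65001661]] closed [[296.26499016 166.97207016]]
[([232.4, 189.1, 90.4, 62.7], 0.6, array([0.58829628, 0.20156562, 0.0755    ])), ([0.0, 76.3, 34.3, 43.2], 0.36, array([ 0.44247668, -0.11369133,  0.0755    ]))]
tall [ 0.60449303 -0.19941617] 2.0194839173657902e-27
tall [ 0.61206935 -0.19318968] 1.0097419586828951e-26
```

The network finds the knob at px 260, which matches the released end (prediction 259). On to the tall beaker.

```bash
python3 -m creep '[{"translation":[-14,-40,0],"roll":0,"gripper":87},{"translation":[-28,-80,0],"roll":0,"gripper":87},{"translation":[-42,-120,0],"roll":0,"gripper":87},{"translation":[-56,-160,0],"roll":0,"gripper":87},{"translation":[-70,-200,0],"roll":0,"gripper":87}]'
python3 -m creep '[{"translation":[0,-40,0],"roll":7,"gripper":87},{"translation":[0,-80,0],"roll":14,"gripper":87},{"translation":[0,-120,0],"roll":21,"gripper":87},{"translation":[0,-155,0],"roll":28,"gripper":87},{"translation":[0,-163,0],"roll":35,"gripper":87}]'
python3 -m creep '[{"translation":[0,0,0],"roll":7,"gripper":87},{"translation":[0,0,0],"roll":14,"gripper":87},{"translation":[0,0,0],"roll":21,"gripper":87},{"translation":[0,0,0],"roll":28,"gripper":87},{"translation":[0,0,0],"roll":35,"gripper":87}]'
python3 -m creep '[{"translation":[0,0,0],"roll":5,"gripper":87},{"translation":[0,0,0],"roll":8,"gripper":87},{"translation":[0,0,0],"roll":8,"gripper":87}]'
python3 - <<'E'
from h import *
o=telemetry.get_obs(); C=cam("wrist",o); I=viewer.camera("wrist"); cv2.imwrite("pics/w8.png",I); print(o["position"],o["tool_rot"],o["q"])
print([(d["bbox"],d["p"]) for d in viewer.recognise("wrist","tall_beaker")])
P=[[.608,-.196,z] for z in(0,.1)]; print(proj(C,P))
E
```

```text
time: 13.65
position: [0.5878, -0.0231, 0.2532]
tool_rot: [-0.016, 1.0, 0.0, -0.003]
ft_force: [0.2, 0.6, -0.8]
grip_width: 0.0868
grip_force: 0.0
time: 14.07
position: [0.593, -0.1904, 0.2527]
tool_rot: [0.291, 0.957, -0.001, -0.002]
ft_force: [0.6, 0.2, 0.4]
grip_width: 0.0868
grip_force: 0.0
time: 14.48
position: [0.5925, -0.1841, 0.2527]
tool_rot: [0.563, 0.826, -0.001, -0.003]
ft_force: [0.3, 0.5, 0.7]
grip_width: 0.087
grip_force: 0.0
time: 14.73
position: [0.5927, -0.1839, 0.253]
tool_rot: [0.617, 0.787, -0.001, -0.003]
ft_force: [0.6, -0.1, 0.5]
grip_width: 0.087
grip_force: 0.0
[ 0.59270466 -0.18389587  0.25295287] [ 6.17170107e-01  7.86824612e-01 -7.41317047e-04 -2.74590822e-03] [-4.80450455e-01  4.84294894e-01  1.39478615e+00 -4.70236264e-04
  1.26818234e+00 -7.20816962e-01]
[([182.3, 7.8, 58.3, 69.7], 0.95), ([248.2, 150.6, 46.2, 63.4], 0.85), ([167.9, 1.4, 33.9, 8.6], 0.58)]
[[265.05646736 172.0713805 ]
 [267.09516584 189.54087527]]
```

Run:
```python
from h import *
o=telemetry.get_obs(); C=cam("wrist",o); I=cv2.imread("pics/w8.png")
u,v,w,h,s=210,125,125,110,6
J=cv2.resize(I[v:v+h,u:u+w],None,fx=s,fy=s,interpolation=2)[:600]
J=np.clip(J.astype(int)*2,0,255).astype(np.uint8)
a=np.linspace(0,2*np.pi,80)
for z,col in((.0,(0,0,255)),(.1,(0,255,0))):
    q=((proj(C,np.c_[.608+.028*np.cos(a),-.196+.028*np.sin(a),0*a+z])-[u,v]+.5)*s).astype(int)
    cv2.polylines(J,[q.reshape(-1,1,2)],True,col,1)
for n,d in(("X",(1,0,0)),("Y",(0,1,0))):
    e=((proj(C,[[.608+.04*d[0],-.196+.04*d[1],.1]])[0]-[u,v])*s).astype(int); cv2.putText(J,n,tuple(e.tolist()),0,.6,(255,255,0),2)
cv2.imwrite("pics/c6.png",J)
```

```text
(no output)
```

View pics/c6.png

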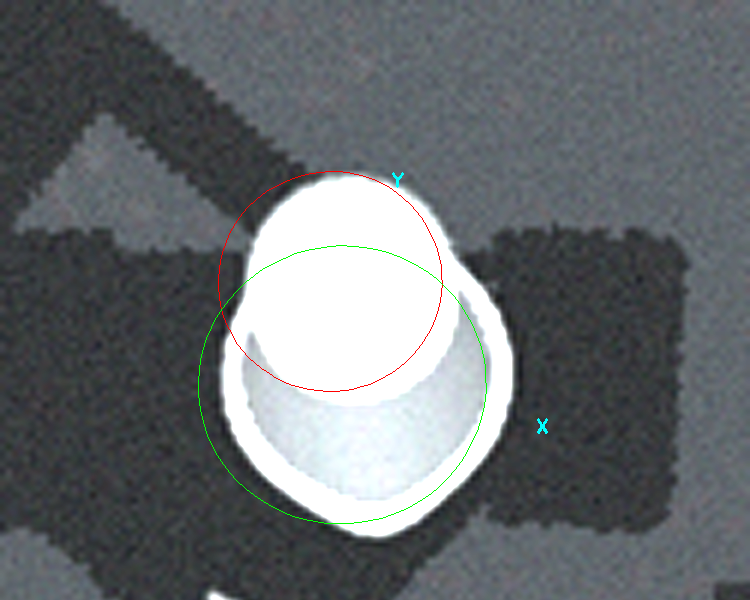

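The picture shows the clear beaker, rim spanning px 222–513 in the crop with the lip pointing straight down the image. The tool is therefore already aligned across its x axis. The beaker is at about (0.613, -0.195), and I'll descend over it.

```bash
python3 -m creep '[{"translation":[-15,17,0],"roll":0,"gripper":87},{"translation":[-15,17,40],"roll":0,"gripper":87},{"translation":[-15,17,80],"roll":0,"gripper":87},{"translation":[-15,17,115],"roll":0,"gripper":87},{"translation":[-15,17,120],"roll":0,"gripper":87}]'
python3 -m creep '[{"translation":[0,0,0],"roll":0,"gripper":87},{"translation":[0,0,25],"roll":0,"gripper":87},{"translation":[0,0,50],"roll":0,"gripper":87},{"translation":[0,0,70],"roll":0,"gripper":87},{"translation":[0,0,71],"roll":0,"gripper":87}]'
python3 -m creep '[{"translation":[0,0,0],"roll":0,"gripper":87},{"translation":[0,0,0],"roll":0,"gripper":87}]'
```

```text
time: 15.25
position: [0.6092, -0.1922, 0.1283]
tool_rot: [0.616, 0.788, -0.002, -0.007]
ft_force: [-0.3, 0.7, -0.9]
grip_width: 0.087
grip_force: 0.0
time: 15.67
position: [0.6136, -0.1942, 0.0637]
tool_rot: [0.616, 0.787, -0.0, -0.001]
ft_force: [0.2, 0.2, 0.6]
grip_width: 0.0873
grip_force: 0.0
time: 15.83
position: [0.6163, -0.1954, 0.0675]
tool_rot: [0.616, 0.787, 0.0, 0.002]
ft_force: [0.8, 0.6, 0.4]
grip_width: 0.0872
grip_force: 0.0
```

```bash
python3 -m creep '[{"translation":[0,-2,5],"roll":0,"gripper":64},{"translation":[0,-2,5],"roll":0,"gripper":64},{"translation":[0,-2,5],"roll":0,"gripper":64},{"translation":[0,-2,5],"roll":0,"gripper":64},{"translation":[0,-2,5],"roll":0,"gripper":64}]' 10
python3 -m creep '[{"translation":[0,0,0],"roll":0,"gripper":45},{"translation":[0,0,0],"roll":0,"gripper":45},{"translation":[0,0,0],"roll":0,"gripper":45},{"translation":[0,0,0],"roll":0,"gripper":45},{"translation":[0,0,0],"roll":0,"gripper":45}]' 10
```

```text
time: 16.25
position: [0.6127, -0.195, 0.0604]
tool_rot: [0.617, 0.787, 0.0, 0.0]
ft_force: [0.1, -0.3, -0.3]
grip_width: 0.0661
grip_force: 0.0
time: 16.67
position: [0.6123, -0.1949, 0.06]
tool_rot: [0.617, 0.787, -0.0, -0.0]
ft_force: [-1.4, 0.2, 1.4]
grip_width: 0.0545
grip_force: 10.0
```

```bash
python3 -m creep '[{"translation":[0,0,-2],"roll":0,"gripper":45},{"translation":[0,0,-6],"roll":0,"gripper":45},{"translation":[0,0,-14],"roll":0,"gripper":45},{"translation":[0,0,-20],"roll":0,"gripper":45},{"translation":[0,0,-20],"roll":0,"gripper":45}]'
python3 -m creep '[{"translation":[0,0,0],"roll":0,"gripper":45},{"translation":[0,0,0],"roll":0,"gripper":45},{"translation":[0,0,0],"roll":0,"gripper":45}]'
python3 - <<'E'
from h import *
o=telemetry.get_obs(); print(o["ft_force"],o["moment"],o["grip_width"],o["position"])
viewer.camera("scene"); print([(d["bbox"],d["p"]) for d in viewer.recognise("scene","tall_beaker")])
C=cam("scene"); print(proj(C,[[.613,-.195,z] for z in(0,.02)]))
E
```

```text
time: 17.08
position: [0.6137, -0.1955, 0.0817]
tool_rot: [0.617, 0.787, 0.0, 0.002]
ft_force: [0.7, -0.1, -2.9]
grip_width: 0.0542
grip_force: 10.0
time: 17.33
position: [0.6122, -0.1948, 0.0798]
tool_rot: [0.617, 0.787, -0.0, -0.0]
ft_force: [0.4, -0.7, -2.6]
grip_width: 0.0545
grip_force: 10.0
[ 0.36842111 -0.69617843 -2.60784394] [-0.05655131 -0.01030864  0.05006769] 0.0544989236277982 [ 0.61223885 -0.19479412  0.07978716]
[([312.0, 206.0, 25.9, 27.7], 0.97), ([243.2, 182.3, 21.2, 40.8], 0.88), ([207.1, 174.6, 19.7, 47.6], 0.87)]
[[322.10718201 233.44229586]
 [323.26984065 228.09261959]]
```

It holds at 10 N with 2.6 N of weight. I'll lift and carry it at moderate speed.

```bash
python3 -m creep '[{"translation":[0,0,-15],"roll":0,"gripper":45},{"translation":[0,0,-40],"roll":0,"gripper":45},{"translation":[0,0,-70],"roll":0,"gripper":45},{"translation":[0,0,-100],"roll":0,"gripper":45},{"translation":[0,0,-125],"roll":0,"gripper":45}]'
python3 -m creep '[{"translation":[8,2,-20],"roll":0,"gripper":45},{"translation":[25,6,-30],"roll":0,"gripper":45},{"translation":[50,11,-30],"roll":0,"gripper":45},{"translation":[75,16,-30],"roll":0,"gripper":45},{"translation":[100,22,-30],"roll":0,"gripper":45}]'
python3 -m creep '[{"translation":[28,6,0],"roll":0,"gripper":45},{"translation":[56,12,0],"roll":0,"gripper":45},{"translation":[84,18,0],"roll":0,"gripper":45},{"translation":[112,24,0],"roll":0,"gripper":45},{"translation":[140,31,0],"roll":0,"gripper":45}]'
python3 -m creep '[{"translation":[28,6,0],"roll":0,"gripper":45},{"translation":[56,12,0],"roll":0,"gripper":45},{"translation":[84,18,0],"roll":0,"gripper":45},{"translation":[110,24,0],"roll":0,"gripper":45},{"translation":[130,28,0],"roll":0,"gripper":45}]'
python3 -m creep '[{"translation":[10,2,0],"roll":0,"gripper":45},{"translation":[14,3,0],"roll":0,"gripper":45},{"translation":[15,3,0],"roll":0,"gripper":45},{"translation":[15,3,0],"roll":0,"gripper":45},{"translation":[15,3,0],"roll":0,"gripper":45}]'
python3 - <<'E'
from h import *
o=telemetry.get_obs(); p=o["position"]; print(p,o["tool_rot"],o["ft_force"],o["moment"])
M=R.from_quat(o["tool_rot"]).as_matrix()
print("tool shift mm", M.T@(np.array([.6025,.1985,p[2]])-p)*1000)
S=viewer.camera("scene"); cv2.imwrite("pics/s9.png",S); print([(d["bbox"],d["p"]) for d in viewer.recognise("scene","tall_beaker")])
C=cam("scene"); print(proj(C,[[p[0],p[1],p[2]-.06],[p[0],p[1],p[2]+.04]]))
T=viewer.camera("top");print([(d["bbox"],d["p"]) for d in viewer.recognise("top","pan")],[(d["bbox"],d["p"]) for d in viewer.recognise("top","lock_knob")])
E
```

```text
time: 17.85
position: [0.6126, -0.195, 0.2066]
tool_rot: [0.617, 0.787, 0.0, 0.0]
ft_force: [0.9, 0.2, -2.6]
grip_width: 0.054
grip_force: 10.0
time: 18.27
position: [0.6086, -0.0903, 0.2342]
tool_rot: [0.617, 0.787, -0.0, -0.001]
ft_force: [0.3, -0.8, -4.0]
grip_width: 0.0539
grip_force: 10.0
time: 18.68
position: [0.6046, 0.0534, 0.2338]
tool_rot: [0.616, 0.787, -0.001, -0.001]
ft_force: [-0.7, -0.5, -3.6]
grip_width: 0.0541
grip_force: 10.0
time: 19.1
position: [0.6005, 0.1872, 0.2337]
tool_rot: [0.616, 0.788, -0.0, -0.001]
ft_force: [-0.3, 0.3, -1.7]
grip_width: 0.0541
grip_force: 10.0
time: 19.52
position: [0.6018, 0.1977, 0.2347]
tool_rot: [0.617, 0.787, -0.0, -0.0]
ft_force: [-0.7, -1.0, -3.8]
grip_width: 0.0542
grip_force: 10.0
[0.60175789 0.19774969 0.234738  ] [ 6.17084794e-01  7.86896534e-01 -4.48131757e-04 -2.74134839e-06] [-0.71812044 -1.00582524 -3.81659141] [-0.08302671  0.02591789 -0.02470886]
tool shift mm [ 0.5517505   0.89959255 -0.00094027]
[([243.7, 180.1, 21.2, 44.4], 0.96), ([207.7, 178.3, 20.8, 41.4], 0.8), ([217.7, 66.6, 15.1, 41.9], 0.62), ([153.3, 119.5, 114.2, 80.5], 0.61)]
[[226.10214054 105.93727882]
 [224.53254879  71.06364233]]
[([131.7, 120.6, 36.7, 55.1], 0.65), ([127.9, 127.7, 13.0, 22.5], 0.64)] [([142.9, 173.3, 17.5, 19.0], 0.6), ([289.5, 212.8, 25.6, 24.0], 0.58)]
```

```bash
python3 -m creep '[{"translation":[0,0,15],"roll":0,"gripper":45},{"translation":[0,0,35],"roll":0,"gripper":45},{"translation":[0,0,55],"roll":0,"gripper":45},{"translation":[0,0,70],"roll":0,"gripper":45},{"translation":[0,0,78],"roll":0,"gripper":45}]'
python3 -m creep '[{"translation":[0,0,1],"roll":0,"gripper":45},{"translation":[0,0,2],"roll":0,"gripper":45},{"translation":[0,0,3],"roll":0,"gripper":45},{"translation":[0,0,4],"roll":0,"gripper":45},{"translation":[0,0,4],"roll":0,"gripper":45}]'
python3 -m creep '[{"translation":[0,0,0],"roll":0,"gripper":45},{"translation":[0,0,0],"roll":0,"gripper":45}]'
```

```text
time: 20.18
position: [0.6006, 0.1983, 0.1548]
tool_rot: [0.617, 0.787, -0.001, -0.001]
ft_force: [-0.6, -0.5, -3.1]
grip_width: 0.0542
grip_force: 10.0
time: 20.6
position: [0.6024, 0.1991, 0.1539]
tool_rot: [0.617, 0.787, 0.001, 0.001]
ft_force: [0.5, 0.4, -2.3]
grip_width: 0.0542
grip_force: 10.0
time: 20.77
position: [0.602, 0.1991, 0.1535]
tool_rot: [0.617, 0.787, 0.0, 0.0]
ft_force: [-0.6, 0.5, -2.6]
grip_width: 0.0545
grip_force: 10.0
```

```bash
python3 -m creep '[{"translation":[0,0,2],"roll":0,"gripper":45},{"translation":[0,0,5],"roll":0,"gripper":45},{"translation":[0,0,8],"roll":0,"gripper":45},{"translation":[0,0,10],"roll":0,"gripper":45},{"translation":[0,0,10],"roll":0,"gripper":45}]'
python3 -m creep '[{"translation":[0,0,1],"roll":0,"gripper":45},{"translation":[0,0,2],"roll":0,"gripper":45},{"translation":[0,0,3],"roll":0,"gripper":45},{"translation":[0,0,4],"roll":0,"gripper":45},{"translation":[0,0,4],"roll":0,"gripper":45}]'
python3 -m creep '[{"translation":[0,0,0],"roll":0,"gripper":45},{"translation":[0,0,0],"roll":0,"gripper":45}]'
```

```text
time: 21.18
position: [0.6012, 0.1989, 0.142]
tool_rot: [0.617, 0.787, -0.001, -0.001]
ft_force: [-0.8, -0.5, -2.9]
grip_width: 0.054
grip_force: 10.0
time: 21.6
position: [0.6016, 0.199, 0.1387]
tool_rot: [0.617, 0.787, -0.0, -0.0]
ft_force: [-0.2, 0.5, -3.3]
grip_width: 0.0548
grip_force: 10.0
time: 21.77
position: [0.6018, 0.199, 0.139]
tool_rot: [0.617, 0.787, 0.0, 0.0]
ft_force: [0.4, -0.0, -2.8]
grip_width: 0.0541
grip_force: 10.0
```

```bash
python3 -m creep '[{"translation":[0,0,1],"roll":0,"gripper":45},{"translation":[0,0,2],"roll":0,"gripper":45},{"translation":[0,0,3],"roll":0,"gripper":45},{"translation":[0,0,3],"roll":0,"gripper":45},{"translation":[0,0,3],"roll":0,"gripper":45}]'
python3 -m creep '[{"translation":[0,0,0.5],"roll":0,"gripper":45},{"translation":[0,0,1],"roll":0,"gripper":45},{"translation":[0,0,1],"roll":0,"gripper":45},{"translation":[0,0,1],"roll":0,"gripper":45}]'
```

```text
time: 22.18
position: [0.6017, 0.199, 0.1358]
tool_rot: [0.617, 0.787, -0.0, -0.0]
ft_force: [0.6, -0.3, -2.7]
grip_width: 0.0541
grip_force: 10.0
time: 22.52
position: [0.6018, 0.199, 0.1351]
tool_rot: [0.617, 0.787, 0.0, 0.0]
ft_force: [-0.4, -0.3, -1.2]
grip_width: 0.0542
grip_force: 10.0
```

Contact has begun. I'll lower a little more and then release slowly.

```bash
python3 -m creep '[{"translation":[0,0,0.5],"roll":0,"gripper":45},{"translation":[0,0,1],"roll":0,"gripper":45},{"translation":[0,0,1],"roll":0,"gripper":45},{"translation":[0,0,1],"roll":0,"gripper":45}]'
python3 -m creep '[{"translation":[0,0,0],"roll":0,"gripper":45},{"translation":[0,0,0],"roll":0,"gripper":45}]'
```

```text
time: 22.85
position: [0.6018, 0.1991, 0.1342]
tool_rot: [0.617, 0.787, 0.0, 0.0]
ft_force: [-1.4, 0.2, -0.6]
grip_width: 0.0539
grip_force: 10.0
time: 23.02
position: [0.6019, 0.199, 0.1341]
tool_rot: [0.617, 0.787, 0.0, 0.0]
ft_force: [-0.5, 0.0, -0.7]
grip_width: 0.054
grip_force: 10.0
```

```bash
python3 -m creep '[{"translation":[0,0,0.4],"roll":0,"gripper":45},{"translation":[0,0,0.4],"roll":0,"gripper":45},{"translation":[0,0,0.4],"roll":0,"gripper":56},{"translation":[0,0,0.4],"roll":0,"gripper":60},{"translation":[0,0,0.4],"roll":0,"gripper":64}]' 3
python3 -m creep '[{"translation":[0,0,0],"roll":0,"gripper":87},{"translation":[0,0,0],"roll":0,"gripper":87},{"translation":[0,0,0],"roll":0,"gripper":87},{"translation":[0,0,0],"roll":0,"gripper":87},{"translation":[0,0,0],"roll":0,"gripper":87}]'
python3 -m creep '[{"translation":[0,0,-10],"roll":0,"gripper":87},{"translation":[0,0,-30],"roll":0,"gripper":87},{"translation":[0,0,-60],"roll":0,"gripper":87},{"translation":[0,0,-95],"roll":0,"gripper":87},{"translation":[0,0,-130],"roll":0,"gripper":87}]'
python3 -m creep '[{"translation":[-40,0,0],"roll":0,"gripper":87},{"translation":[-80,0,0],"roll":0,"gripper":87},{"translation":[-120,0,0],"roll":0,"gripper":87},{"translation":[-140,0,0],"roll":0,"gripper":87},{"translation":[-140,0,0],"roll":0,"gripper":87}]'
python3 - <<'E'
from h import *
for c in("scene","top"):
    I=viewer.camera(c); cv2.imwrite(f"pics/{c}_end.png",I); C=cam(c)
    for t in("tall_beaker","lock_knob","wide_beaker","short_beaker"): print(c,t,[(d["bbox"],d["p"]) for d in viewer.recognise(c,t)])
    print("beaker pred base,rim",proj(C,[[.602,.199,.074],[.602,.199,.174]]).tolist())
E
```

```text
time: 23.43
position: [0.6021, 0.1989, 0.1337]
tool_rot: [0.617, 0.787, 0.0, 0.0]
ft_force: [0.4, 0.6, 0.1]
grip_width: 0.0609
grip_force: 0.0
time: 23.85
position: [0.6018, 0.199, 0.1335]
tool_rot: [0.617, 0.787, 0.0, 0.0]
ft_force: [-1.1, -0.0, -0.6]
grip_width: 0.0849
grip_force: 0.0
time: 24.27
position: [0.6013, 0.1989, 0.2652]
tool_rot: [0.617, 0.787, -0.0, -0.0]
ft_force: [1.0, -0.8, -0.4]
grip_width: 0.0872
grip_force: 0.0
time: 24.68
position: [0.6368, 0.0581, 0.2645]
tool_rot: [0.619, 0.786, -0.0, 0.002]
ft_force: [1.2, 0.0, 0.3]
grip_width: 0.0875
grip_force: 0.0
scene tall_beaker [([208.5, 175.3, 22.2, 44.6], 0.73), ([242.9, 181.0, 23.1, 41.4], 0.64), ([215.8, 99.8, 18.9, 39.1], 0.56)]
scene lock_knob [([201.8, 146.7, 17.9, 12.1], 0.74)]
scene wide_beaker [([318.1, 247.7, 43.1, 53.3], 0.85)]
scene short_beaker []
beaker pred base,rim [[227.30702947269316, 136.30281878408414], [225.9303224039697, 105.96196047804132]]
top tall_beaker [([212.0, 204.9, 26.9, 28.2], 0.9), ([242.2, 177.3, 23.5, 27.7], 0.59), ([119.9, 129.1, 25.1, 13.0], 0.49)]
top lock_knob []
top wide_beaker [([350.8, 175.5, 41.8, 31.2], 0.78)]
top short_beaker [([289.3, 212.6, 24.4, 26.3], 0.9), ([351.3, 176.0, 39.5, 31.0], 0.2)]
beaker pred base,rim [[140.86760254222392, 147.45913162945894], [128.5906578712535, 139.77159486468454]]
```

The beaker stands upright on the pan where predicted (scene bbox 216–235, 100–139). The lock is at the open end and the other beakers have not moved. Handing in.

```bash
python3 -c "
from rig import hand_in
print(hand_in())"
```

```text
the job is handed in; nothing more can be done
None
```

I handed the job in at about 25 s: the lock is slid against its open-end stop, and the tall beaker, held at 10 N a side, stands released near the pan's centre with the other two beakers unmoved, though the hand-in returned no verdict and I saw no joint values for the lock or pan.

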